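# Slide holder under the stage clip

### The arm

A 6-joint arm with a two-finger parallel gripper is mounted at the origin on the work surface. World frame = base frame: x ahead of the robot, y to its left, z up, the work surface at z = 0. Lengths are in mm, angles in degrees, forces in N, time in s.
With the tool pointing down it reaches from about 250 to 800 mm from the base axis. Payload 3.9 kg.
Tool frame: the origin (TCP) lies at the very end of the fingers, on their centre line; the grasp point (between the pads) lies robot.pinch_z behind it (robot.pinch_z is the distance from the TCP to the grasp point, in mm); z points along the fingers, y is the line along which they close (so a half turn about z gives the same grasp; the last joint's range is limited). The gripper opens to 85 mm and grips with 20 to 120 N. Pads are 22 mm wide; open, the fingers measure 114 mm over their backs; the gripper's body (76 mm by 85 mm) begins 54 mm behind the grasp point. The pads swing forward as they close: fully open they stand 13 mm farther back than shut.
Start: joints at [71.963, 14.897, -7.913, 67.191, 0, 90], TCP at [162.549, 499.192, 231.304] pointing down, gripper open.
Joint ranges: [-159.42, 159.42], [-47.68, 98.78], [-73.54, 78.23], [-108.79, 121.32], [-90, 84.71], [-180, 180]. Speed limits (degrees/s): [147.25, 147.25, 180, 180, 180, 180].

### API

Orientations are given as [roll, pitch, yaw] about the fixed x, y, z axes, in that order (R = Rz(yaw) Ry(pitch) Rx(roll)).
In Python, from workcell import robot gives the robot as it stands. The module is installed in compiled form; this text tells all that it offers.
- The arm moves only by the tool apply_moves, never from a script. Its argument "rows" is a list of rows, each a list of 3 entries, a list of its own where there are three numbers: the closure, from 0 (fully open) to 1 (shut), then the shift along the tool's x, y, z in m, then the turn, a rotation vector about the tool's x, y, z in rad. In form: [[jaw, [x, y, z], [rx, ry, rz]], ...]. A call has 1 to 8 rows; each row shifts and turns the commanded pose from where the row before left it, along the tool's axes as they then stand; what a row does not reach is not made up. A row lasts 1/12 s, in which the tool goes at most 41.7 mm and 7.16 degrees, less where a joint would pass 70% of its speed; a pose out of reach is approached as far as the arm can. A call with a gripper value outside its range is refused whole. The fingers move at their own pace and stop on an object; the grip force is fixed at half the most. Time passes only in rows, so rows that do not move let the fingers close. It gives the time, the measured TCP pose, the force, the opening and the grip force at its end, in the units of the state.
- robot.get_obs(): the state, without advancing time (a new reading comes with each control period).
- robot.read_camera(name): name is "scene" or "top"; returns a dict with "color" (420x560x3 uint8, blue, green, red), "fov_y" (degrees; the focal length in pixels is half the picture's height over the tangent of half this angle, whatever the lens; pixels are square), "cx", "cy" (the principal point, pixels), "xyz" and "attitude" of the camera in the world. Camera axes: x right, y down, z forward; pixel columns grow to the right and rows downward; lengths in mm; the calibration is good to about 2 mm. A picture is of the moment at which its call begins. There is no depth.
- robot.finish_job(): hands the job in; it is judged then, once.
The state is a dict: "time": time; "joints": joint angles; "joint_velocities": joint speeds; "joint_torque": joint torques, N m; "tool_pos": TCP position; "orientation": TCP orientation; "contact_force": force on the tool from outside, world axes, zero at the start; "wrist_torque": the same for the moment, N m; "width": opening from 0.0 (shut) to 1.0 (fully open); "gripper_force": force on a finger pad.
Only numpy, scipy, OpenCV 4.12 (cv2) and the standard library are available. Lean on these libraries where they do the work, as an engineer would, in place of code of your own. Each camera call takes 0.05 s, during which the arm holds its last target. There are 200 camera calls.

### The job

Load the slide holder into the slide stage: with one fingertip press the spring clip's thumb bar down and keep it down, while the other fingertip pushes the holder by its upright tab along the channel, beneath the raised jaw, until it is fully home against the end stop. Only then let go of the bar, so that the clip springs down onto the holder, and move clear. Pinch and lift nothing, and leave the other things on the bench where they are.

Things in the scene. Friction and masses are not known exactly. Their poses are not given: they have to be found in the camera images.
- stage: grey slide stage screwed to the bench; base 195 x 165 x 18 thick, x -105 to 90, y -70 to 95. Origin: on the channel's centre line at bench-top height; +x is the push direction, +y left of it, z up. The channel floor is the base's top; guide rails 5 high, 31 apart, x -97 to 75, centred on y = 0
- stop (a point): foot of the near face of the end stop (12 high, 40 wide) at the channel's far end, on the channel's floor and centre line, 75 ahead (+x) of the stage's origin
- holder: black slide holder in the channel, 70 g: flat tray 76 (x) x 28 x 5 thick with a glass slide on it. Origin: centre of the underside; x along its length, front at +x. It starts with its front edge 12 to 34 short of the clip's jaw. Fully home, the front edge touches the end stop: origin 37 ahead (+x) of the stage's origin
- tab (a point): middle of the rear face of the holder's upright push tab, which stands at its rear (-x) end: 28 wide (y), 5 thick, 24 high from the underside; this face is 38 behind the holder's origin, the point 12 above its underside
- clip (a joint): steel spring clip, a see-saw about a line along the stage's x at y = 30, 30 above the bench. Angle in rad: 0 at rest (jaw blocks the channel), grows as the thumb bar is pressed, hard stop 0.40. The holder passes beneath the jaw above 0.17; with the jaw resting on the holder it reads about 0.13. Springs back. At the bar's middle line: 2 N to start, 6 N at 0.3
- bar_mid (a point): middle of the top of the clip's thumb bar: a steel strip along the channel's left (+y) side, 158 long (stage x -95 to 63), 26 wide, 60 from the channel's centre line. At rest it slopes up outward by 0.25 rad, this point about 39 above the bench; at 0.3 rad it is 30 above the bench, lower than the tab's top. A fingertip may press anywhere and slide along it
- jaw_foot (a point): middle of the underside of the clip's jaw foot, 15 (x) x 12 (y), hanging over the channel, 1 above its floor at rest; near face at stage x = 48, far face at 63
- coverslip_box: white plastic box 26 x 26 x 16 standing on the stage's base to the right of the channel; bystander; origin: centre of the underside
- dropper: amber dropper bottle, 30 across, 62 tall; bystander; origin: centre of the underside
- specimen_jar: clear specimen jar, 48 across, 55 tall; bystander; origin: centre of the underside
- slide_mailer: grey flat box 85 x 32 x 20; bystander; origin: centre of the underside
- tube_stand: capped blood tube upright in a round steel foot 44 across, 92 tall; bystander; origin: centre of the underside
- beaker: glass beaker 54 across, 60 tall; bystander; origin: centre of the underside
- tally_counter: white tally counter 70 x 50 x 33; bystander; origin: centre of the underside
Not all that is in view belongs to the job. Leave any pink or yellow look-alike of the holder alone.

How it is judged:
By the outcome, as a careful person would: the job done as asked, in the order asked, and still so for the second after the job is handed in, with the robot touching nothing.
It also fails if it takes over 45 s, if anything falls off the work surface, if the arm or the gripper's body presses on something with over 40 N, if the wrist force passes 120 N, or if a joint passes its speed limit or range.

## Working session

There is one attempt and no reset: what is moved stays moved. The work goes in short steps, Python scripts to look and compute and a tool call to move; the robot and the scene stay as the last step left them, time stands still between calls to the robot, and variables do not carry over. Pictures are saved under pics/ and viewed, at most 10 in all, crops included, and the job is handed in when it is done.

Besides the shell and the picture viewer there is one more tool, called after ">>>" as a command line: name --argument value ..., lists and objects as JSON in quotes. apply_moves: Moves the arm, as the interface text tells. Its arguments: {"type":"object","properties":{"rows":{"type":"array"}},"required":["rows"]}

```bash
mkdir -p pics
python3 - <<'E'
from workcell import robot
import cv2
o=robot.get_obs();print(o, robot.pinch_z)
for n in("scene","top"):
    c=robot.read_camera(n);cv2.imwrite(f"pics/{n}0.png",c["color"]);print(n,{k:v for k,v in c.items() if k!="color"})
E
```

```text
{'time': 0.0, 'joints': array([ 7.19635800e+01,  1.49348552e+01, -7.98590074e+00,  6.71919519e+01,
       -9.23360113e-04,  9.00005593e+01]), 'joint_velocities': array([-0.01700249, -0.03016125,  0.11862215,  0.04510072, -0.04040115,
       -0.01408775]), 'joint_torque': array([-3.24459897e-04, -4.05672956e+01,  2.53923619e+01,  1.85765064e-02,
       -9.02805732e-05, -7.64275576e-07]), 'tool_pos': array([162.34076687, 498.53829956, 230.47202603]), 'orientation': array([-1.79887292e+02,  9.24458561e-04,  1.61963022e+02]), 'contact_force': array([-0.1185863 ,  0.43018586, -0.00534506]), 'wrist_torque': array([-0.00642959,  0.01291742,  0.00447905]), 'gripper_force': 0.0, 'width': 0.9983102535871349} 18.700000000000003
scene {'fov_y': 56.19801065568425, 'cx': 275.67848661128096, 'cy': 209.74986751726638, 'xyz': array([ 912.65030983, -239.76008163,  672.9681705 ]), 'attitude': array([-143.738422  ,    0.96622067,   50.25011389])}
top {'fov_y': 51.262842611777415, 'cx': 272.99711572646544, 'cy': 216.99472801696427, 'xyz': array([ 494.89775477,   50.24397439, 1039.84634936]), 'attitude': array([-175.48283203,    0.50729152,  -89.62284906])}
```

View pics/scene0.png

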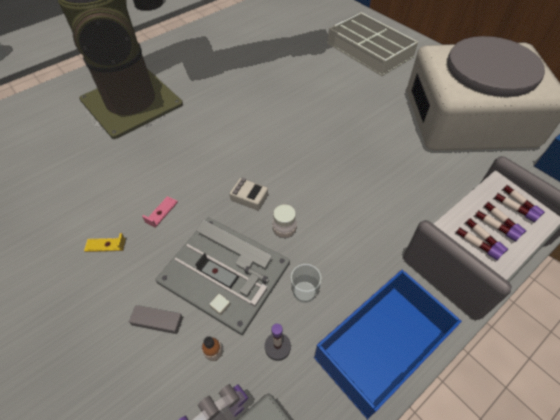

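View pics/top0.png

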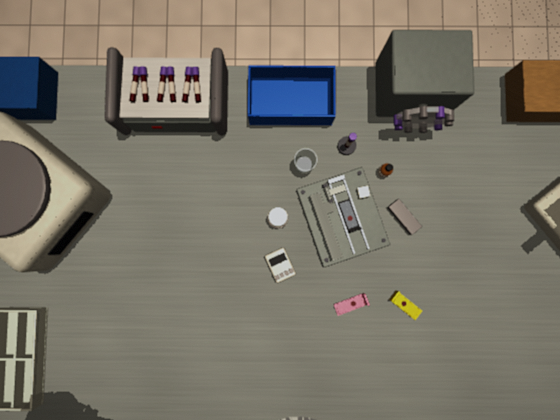

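The scene view shows the stage at about (225,272), with the holder between the rails and the bar on its upper left. In the top view the stage is at about (343,217), with the push direction up and slightly left. Next I'll crop both.

Run:
```python
import cv2,numpy as np
a=cv2.imread("pics/top0.png")[155:275,285:405];b=cv2.imread("pics/scene0.png")[205:335,145:300]
a=cv2.resize(a,(480,480),interpolation=cv2.INTER_CUBIC)
cv2.imwrite("pics/a.png",a)
cv2.imwrite("pics/b.png",cv2.resize(b,None,fx=4,fy=4,interpolation=cv2.INTER_CUBIC))
```

```text
(no output)
```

View pics/a.png

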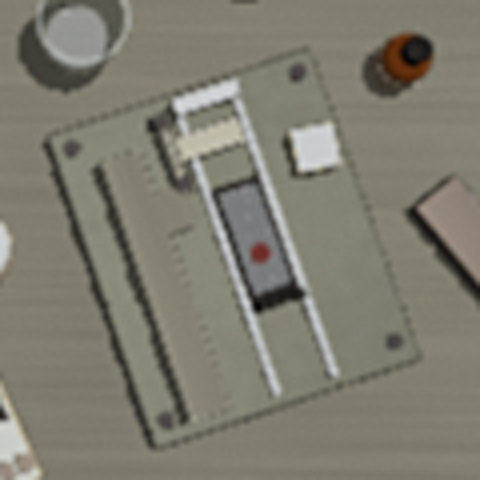

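View pics/b.png

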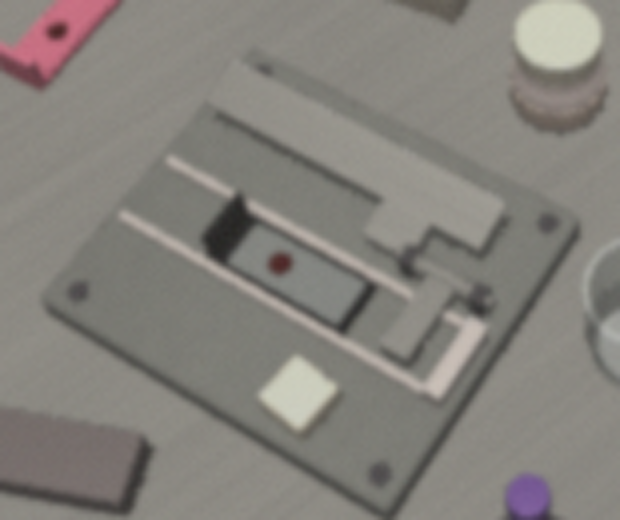

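The crops show the stage corners, the rails and the holder clearly. In crop a, the tab is at about (278,298), the tray front at (235,183), and the corners at (47,138), (308,48), (420,355) and (153,447).

```bash
cat > h.py <<'E'
import numpy as np
from scipy.spatial.transform import Rotation as R
CAM={"scene":(56.19801065568425,275.678,209.750,[912.65,-239.76,672.968],[-143.738422,.96622067,50.25011389]),
"top":(51.262842611777415,272.997,216.995,[494.898,50.244,1039.846],[-175.48283203,.50729152,-89.62284906])}
def ray(n,uv,z):
    f,cx,cy,p,a=CAM[n];f=210/np.tan(np.radians(f/2));M=R.from_euler("xyz",a,degrees=True).as_matrix()
    uv=np.atleast_2d(uv).astype(float);d=np.c_[(uv[:,0]-cx)/f,(uv[:,1]-cy)/f,np.ones(len(uv))]@M.T
    p=np.array(p);return (p+d*((z-p[2])/d[:,2])[:,None])[:,:2]
def crop(n,uv):
    o={"top":(285,155),"scene":(145,205)}[n];return (np.atleast_2d(uv)+.5)/4-.5+np.array(o)
def fit(S,W):
    s,w=S-S.mean(0),W-W.mean(0);H=s.T@w
    t=np.arctan2(H[0,1]-H[1,0],H[0,0]+H[1,1]);Q=np.array([[np.cos(t),-np.sin(t)],[np.sin(t),np.cos(t)]])
    return np.degrees(t),Q,W.mean(0)-Q@S.mean(0)
E
python3 - <<'E'
from h import *
S=np.array([[90,95],[90,-70],[-105,-70],[-105,95.]])
P={"top":[[47,138],[308,48],[420,355],[153,447]],"scene":[[580,222],[388,512],[45,297],[245,52]]}
H={"top":([278,293],[235,183]),"scene":([240,196],[358,310])}
for n in P:
    W=ray(n,crop(n,P[n]),18);t,Q,o=fit(S,W);print(n,t,o,(W-(S@Q.T+o)).round(1).tolist(), [np.linalg.norm(W[i]-W[i-1]).round(1) for i in range(4)])
    for p,z in zip(H[n],(42,23)):print(((ray(n,crop(n,[p]),z)-o)@Q).round(1))
    stop={"top":[[176,110],[240,92]],"scene":[]}[n]
    if stop:print("stop top near",((ray(n,crop(n,stop),30)-o)@Q).round(1))
E
```

```text
top 19.234100376415633 [ 589.86912722 -112.24149174] [[-1.9, -1.9], [-1.9, 0.2], [1.8, 1.1], [1.9, 0.5]] [np.float64(190.6), np.float64(163.1), np.float64(191.2), np.float64(164.4)]
[[-42.1   0.7]]
[[26.4 -0.8]]
stop top near [[ 77.3  18.6]
 [ 75.2 -20.1]]
scene 19.374614530042006 [ 589.53771499 -113.51928508] [[0.9, -2.3], [-1.5, 1.1], [0.6, 4.8], [-0.0, -3.6]] [np.float64(196.3), np.float64(161.0), np.float64(191.7), np.float64(157.4)]
[[-45.6  13.4]]
[[27.1  0.2]]
```

Both views agree: stage at about (589.7,-112.8), yaw 19.3°. The holder front is at stage x≈27, so the tab's rear face is at about -49. I'll turn the tool so its x runs along the stage x, with a finger spread of about 60.

>>> apply_moves --rows '[[0.47,[0,0,0],[0,0,0.1245]],[0.47,[0,0,0],[0,0,0.1245]],[0.47,[0,0,0],[0,0,0.1245]],[0.47,[0,0,0],[0,0,0.1245]],[0.47,[0,0,0],[0,0,0.1245]],[0.47,[0,0,0],[0,0,0.1245]],[0.47,[0,0,0],[0,0,0.1245]],[0.47,[0,0,0],[0,0,0.1245]]]'

```text
time: 0.77
tool_pos: [162.4, 498.8, 230.8]
orientation: [-180.0, 0.1, 104.5]
contact_force: [-0.4, -0.8, 1.1]
width: 0.531
gripper_force: 0.0
```

>>> apply_moves --rows '[[0.47,[0,0,0],[0,0,0.1245]],[0.47,[0,0,0],[0,0,0.1245]],[0.47,[0,0,0],[0,0,0.1245]],[0.47,[0,0,0],[0,0,0.1245]],[0.47,[0,0,0],[0,0,0.1245]],[0.47,[0,0,0],[0,0,0.1245]],[0.47,[0,0,0],[0,0,0.1245]],[0.47,[0,0,0],[0,0,0.1245]]]'

```text
time: 1.43
tool_pos: [258.5, 449.0, 231.0]
orientation: [-174.7, 0.9, 56.9]
contact_force: [0.2, 0.3, -0.2]
width: 0.528
gripper_force: 0.0
```

>>> apply_moves --rows '[[0.47,[0,0,0],[0,0,0.1245]],[0.47,[0,0,0],[0,0,0.1245]],[0.47,[0,0,0],[0,0,0.1245]],[0.47,[0,0,0],[0,0,0.1245]],[0.47,[0,0,0],[0,0,0]]]'

```text
time: 1.85
tool_pos: [351.7, 356.8, 230.7]
orientation: [-169.5, 4.8, 38.8]
contact_force: [0.2, -1.0, -0.8]
width: 0.528
gripper_force: 0.0
```

Run:
```python
from workcell import robot
o=robot.get_obs();print(o['joints'].round(1),o['tool_pos'].round(1),o['orientation'].round(1),o['time'],o['joint_velocities'].round(1))
```

```text
[ 38.7  16.   -7.6  71.3  10.5 179.9] [351.7 356.8 230.7] [-169.5    4.8   38.8] 1.85 [ 4.9 -0.5 -0.3 -0.8  3.3  0. ]
```

Joint 6 hit its end because yaw = j1 − j6 + 180. Swinging over to the stage takes it back into range, to about 150°.

>>> apply_moves --rows '[[0.47,[0,0.035,0],[0,0,0]],[0.47,[0,0.035,0],[0,0,0]],[0.47,[0,0.035,0],[0,0,0]],[0.47,[0,0.035,0],[0,0,0]],[0.47,[0,0.035,0],[0,0,0]],[0.47,[0,0.035,0],[0,0,0]],[0.47,[0,0.035,0],[0,0,0]],[0.47,[0,0,0],[0,0,0]]]'

```text
time: 2.52
tool_pos: [500.8, 168.6, 184.6]
orientation: [-169.5, 4.7, 39.1]
contact_force: [-0.1, 0.2, 0.1]
width: 0.529
gripper_force: 0.0
```

```bash
cat >> h.py <<'E'
O=np.array([589.7,-112.8]);T=np.radians(19.3);Q=np.array([[np.cos(T),-np.sin(T)],[np.sin(T),np.cos(T)]])
def go(sx,sy,z,yaw=19.3):
    from workcell import robot
    o=robot.get_obs();M=R.from_euler("xyz",o['orientation'],degrees=True)
    G=R.from_euler("xyz",[180,0,yaw],degrees=True);p=np.r_[Q@[sx,sy]+O,z]
    c=((o['tool_pos'][:2]-O)@Q).round(1)
    print("t",o['time'],"j",o['joints'].round(1),"stage",c,o['tool_pos'][2].round(1),"rpy",o['orientation'].round(2))
    print("shift tool mm",M.inv().apply(p-o['tool_pos']).round(1),"rotvec",(M.inv()*G).as_rotvec().round(4),"F stage",(o['contact_force'][:2]@Q).round(1),o['contact_force'][2].round(1))
E
python3 -c "
from h import *;go(-66,30,120)"
```

```text
t 2.5167 j [ 14.1  23.1  -4.1  71.6   7.5 154.9] stage [  9.1 295. ] 184.6 rpy [-169.53    4.73   39.07]
shift tool mm [-154.5  234.3   35.6] rotvec [-0.1666  0.113   0.3364] F stage [-0.   0.2] 0.1
```

>>> apply_moves --rows '[[0.47,[-0.019,0.029,-0.005],[0,0,0]],[0.47,[-0.019,0.029,-0.005],[0,0,0]],[0.47,[-0.019,0.029,-0.005],[0,0,0]],[0.47,[-0.019,0.029,-0.005],[0,0,0]],[0.47,[0,0,0],[-0.0417,0.0283,0.0841]],[0.47,[0,0,0],[-0.0417,0.0283,0.0841]],[0.47,[0,0,0],[-0.0417,0.0283,0.0841]],[0.47,[0,0,0],[-0.0417,0.0283,0.0841]]]'

```text
time: 3.18
tool_pos: [513.6, 33.5, 190.9]
orientation: [-179.9, -0.1, 19.3]
contact_force: [0.3, -0.2, -0.0]
width: 0.533
gripper_force: 0.0
```

```bash
python3 -c "
from h import *;go(-66,30,120)"
```

```text
t 3.1833 j [ 3.700e+00  1.500e+01 -1.390e+01  6.090e+01  1.000e-01  1.644e+02] stage [-23.5 163.2] 190.9 rpy [-1.7992e+02 -1.3000e-01  1.9300e+01]
shift tool mm [-42.7 133.3  70.6] rotvec [-0.0014 -0.0022 -0.    ] F stage [ 0.2 -0.3] -0.0
```

>>> apply_moves --rows '[[0.47,[-0.009,0.0267,0],[0,0,0]],[0.47,[-0.009,0.0267,0],[0,0,0]],[0.47,[-0.009,0.0267,0.02],[0,0,0]],[0.47,[-0.009,0.0267,0.03],[0,0,0]],[0.47,[-0.009,0.0267,0.03],[0,0,0]],[0.47,[0,0,0.035],[0,0,0]],[0.47,[0,0,0],[0,0,0]],[0.47,[0,0,0],[0,0,0]]]'

```text
time: 3.85
tool_pos: [513.9, -106.1, 74.2]
orientation: [-179.6, 0.2, 19.6]
contact_force: [1.3, 0.2, -0.6]
width: 0.527
gripper_force: 0.0
```

```bash
python3 -c "
from h import *;go(-68,30,60)
from workcell import robot
import cv2
c=robot.read_camera('scene')['color'];cv2.imwrite('pics/c.png',cv2.resize(c[150:335,120:320],None,fx=3.2,fy=3.2,interpolation=cv2.INTER_CUBIC))
c=robot.read_camera('top')['color'];cv2.imwrite('pics/d.png',c[155:275,285:405])"
```

```text
t 3.85 j [-11.8  21.9 -23.   45.5   0.2 148.6] stage [-69.4  31.4] 74.2 rpy [-179.65    0.21   19.59]
shift tool mm [ 1.4  1.5 14.2] rotvec [-0.0061  0.0036  0.005 ] F stage [ 1.3 -0.2] -0.6
```

View pics/c.png

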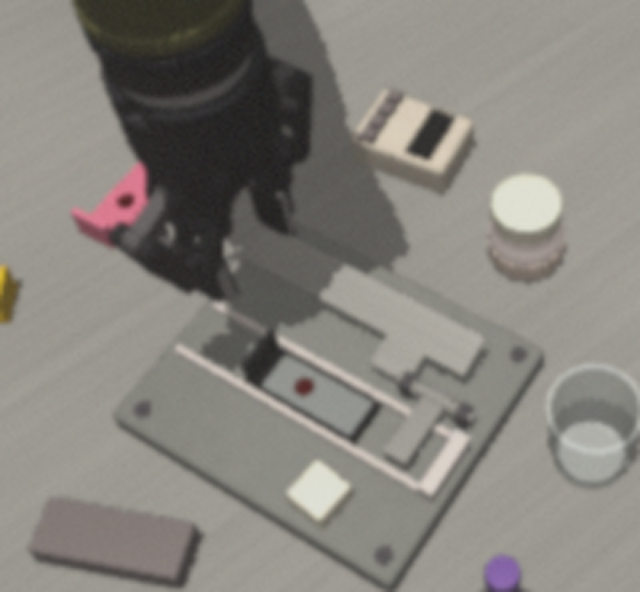

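Picture c shows the tab-side fingertip at about (215,298) and the bar-side tip at about (280,235). The holder and clip are untouched. I'll check the tip positions against the stage frame.

```bash
python3 -c "
from h import *
for p in([215,298],[280,235]):
  for z in(74,80):print(p,z,((ray('scene',[[p[0]/3.2+120,p[1]/3.2+150]],z)-O)@Q).round(1))"
```

```text
[215, 298] 74 [[-70.4   2.1]]
[215, 298] 80 [[-67.   -0.2]]
[280, 235] 74 [[-64.6  54.7]]
[280, 235] 80 [[-61.3  51.9]]
```

>>> apply_moves --rows '[[0.47,[0.0015,0.0015,0.01],[-0.006,0.0036,0.005]],[0.47,[0,0,0.01],[0,0,0]],[0.47,[0,0,0.006],[0,0,0]],[0.47,[0,0,0.006],[0,0,0]],[0.47,[0,0,0.004],[0,0,0]],[0.47,[0,0,0],[0,0,0]],[0.47,[0,0,0],[0,0,0]]]'

```text
time: 4.53
tool_pos: [518.2, -107.8, 39.6]
orientation: [179.8, -0.2, 19.3]
contact_force: [-0.5, -0.1, -0.5]
width: 0.532
gripper_force: 0.0
```

```bash
python3 -c "
from h import *;go(-68,30,30)"
```

```text
t 4.5333 j [-11.7  24.1 -25.6  40.   -0.  149. ] stage [-65.8  28.4] 39.6 rpy [179.83  -0.25  19.3 ]
shift tool mm [-2.2 -1.7  9.6] rotvec [ 0.003  -0.0043  0.    ] F stage [-0.5  0.1] -0.5
```

>>> apply_moves --rows '[[0.47,[-0.001,-0.001,0.002],[0,0,0]],[0.47,[0,0,0.002],[0,0,0]],[0.47,[0,0,0.002],[0,0,0]],[0.47,[0,0,0.002],[0,0,0]],[0.47,[0,0,0],[0,0,0]],[0.47,[0,0,0],[0,0,0]]]'

```text
time: 5.03
tool_pos: [517.2, -106.8, 31.9]
orientation: [179.9, -0.3, 19.3]
contact_force: [-1.5, 3.7, 5.5]
width: 0.531
gripper_force: 2.1
```

```bash
python3 -c "
from h import *;go(-68,30,30)"
```

```text
t 5.0333 j [-11.7  24.5 -26.4  38.8   0.  149. ] stage [-66.5  29.6] 31.9 rpy [179.86  -0.3   19.31]
shift tool mm [-1.5 -0.4  1.9] rotvec [ 0.0024 -0.0052  0.0001] F stage [-0.2  4. ] 5.5
```

>>> apply_moves --rows '[[0.47,[0,0,0.002],[0,0,0]],[0.47,[0,0,0.001],[0,0,0]],[0.47,[0,0,0],[0,0,0]],[0.47,[0,0,0],[0,0,0]]]'

```text
time: 5.37
tool_pos: [517.2, -106.8, 29.1]
orientation: [179.9, -0.3, 19.3]
contact_force: [-1.3, 3.4, 6.6]
width: 0.53
gripper_force: 3.2
```

```bash
python3 -c "
from h import *;go(-68,30,30)
from workcell import robot
import cv2
c=robot.read_camera('scene')['color'];cv2.imwrite('pics/e.png',cv2.resize(c[200:310,150:300],None,fx=5,fy=5,interpolation=cv2.INTER_CUBIC))"
```

```text
t 5.3667 j [-11.7  24.7 -26.6  38.4   0.  149. ] stage [-66.4  29.7] 29.1 rpy [179.87  -0.31  19.31]
shift tool mm [-1.6 -0.3 -0.9] rotvec [ 0.0023 -0.0054  0.0002] F stage [-0.1  3.7] 6.6
```

View pics/e.png

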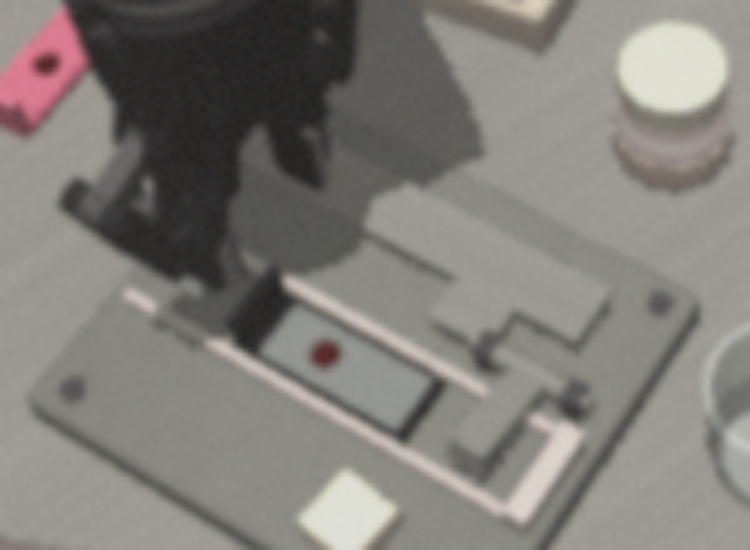

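Picture e shows the jaw foot at about (475,460) lifted clear, the bar pressed, and the tab-side finger behind the tab at about (250,315). I'll press 1 mm more and start pushing.

>>> apply_moves --rows '[[0.47,[0,0,0.001],[0,0.005,0]],[0.47,[0.004,0,0],[0,0,0]],[0.47,[0.004,0,0],[0,0,0]],[0.47,[0.004,0,0],[0,0,0]],[0.47,[0.004,0,0],[0,0,0]],[0.47,[0,0,0],[0,0,0]],[0.47,[0,0,0],[0,0,0]]]'

```text
time: 6.0
tool_pos: [530.5, -102.7, 27.9]
orientation: [179.8, -0.4, 19.3]
contact_force: [-4.1, -0.3, 7.3]
width: 0.53
gripper_force: 3.9
```

```bash
python3 -c "
from h import *;go(-12,30,28)
from workcell import robot
import cv2
c=robot.read_camera('scene')['color'];cv2.imwrite('pics/f.png',cv2.resize(c[200:310,150:300],None,fx=5,fy=5,interpolation=cv2.INTER_CUBIC))"
```

```text
t 6.0 j [-10.9  25.7 -25.   38.9  -0.  149.8] stage [-52.5  29.1] 27.9 rpy [179.77  -0.35  19.28]
shift tool mm [40.5 -0.9  0.2] rotvec [ 0.004  -0.0061 -0.0003] F stage [-4.  1.] 7.3
```

View pics/f.png

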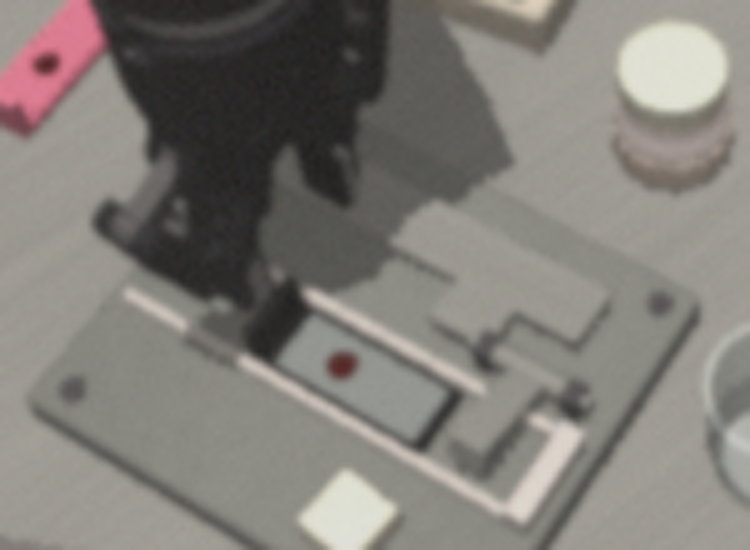

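Picture f shows the holder advancing ahead of the finger: the red dot went from (325,353) to (342,365). The jaw is still up. I'll continue.

>>> apply_moves --rows '[[0.47,[0.003,0,0],[0,0.003,0]],[0.47,[0.003,0,0],[0,0.003,0]],[0.47,[0.003,0,0],[0,0,0]],[0.47,[0.003,0,0],[0,0,0]],[0.47,[0.003,0,0],[0,0,0]],[0.47,[0.003,0,0],[0,0,0]],[0.47,[0.003,0,0],[0,0,0]],[0.47,[0,0,0],[0,0,0]]]'

```text
time: 6.72
tool_pos: [550.3, -95.9, 28.1]
orientation: [179.8, -0.7, 19.3]
contact_force: [-4.3, -1.1, 6.5]
width: 0.533
gripper_force: 3.8
```

```bash
python3 -c "
from h import *;go(-12,30,28)"
```

```text
t 6.7167 j [-1.000e+01  2.690e+01 -2.260e+01  3.970e+01  1.000e-01  1.508e+02] stage [-31.6  29. ] 28.1 rpy [179.76  -0.67  19.28]
shift tool mm [19.6 -1.   0.3] rotvec [ 0.0041 -0.0116 -0.0003] F stage [-4.4  0.4] 6.5
```

>>> apply_moves --rows '[[0.47,[0.003,0,0],[0.002,-0.006,0]],[0.47,[0.003,0,0],[0.002,-0.006,0]],[0.47,[0.003,0,0],[0,0,0]],[0.47,[0.003,0,0],[0,0,0]],[0.47,[0.002,0,0],[0,0,0]],[0.47,[0.001,0,0],[0,0,0]],[0.47,[0,0,0],[0,0,0]]]'

```text
time: 7.3
tool_pos: [564.2, -91.2, 28.3]
orientation: [180.0, 0.0, 19.3]
contact_force: [-4.6, -2.0, 8.2]
width: 0.528
gripper_force: 3.7
```

```bash
python3 -c "
from h import *;go(-12,30,28)"
```

```text
t 7.3 j [ -9.2  28.4 -19.9  41.8  -0.  151.6] stage [-16.9  28.8] 28.3 rpy [1.7998e+02 4.0000e-02 1.9270e+01]
shift tool mm [ 4.9 -1.2  0.2] rotvec [ 0.0004  0.0007 -0.0005] F stage [-5.  -0.3] 8.2
```

>>> apply_moves --rows '[[0.47,[0.001,0,0],[0,0,0]],[0.47,[0.001,0,0],[0,0,0]],[0.47,[0.001,0,0],[0,0,0]],[0.47,[0,0,0],[0,0,0]]]'

```text
time: 7.63
tool_pos: [566.8, -90.3, 28.3]
orientation: [180.0, 0.1, 19.3]
contact_force: [-5.6, -2.5, 7.4]
width: 0.532
gripper_force: 3.8
```

>>> apply_moves --rows '[[0.47,[0.001,0,0],[0,0,0]],[0.47,[0.001,0,0],[0,0,0]],[0.47,[0,0,0],[0,0,0]]]'

```text
time: 7.88
tool_pos: [567.7, -89.9, 28.2]
orientation: [180.0, 0.2, 19.2]
contact_force: [-7.7, -1.9, 9.5]
width: 0.533
gripper_force: 5.1
```

```bash
python3 -c "
from h import *;go(-12,30,28)
from workcell import robot
import cv2
c=robot.read_camera('scene')['color'];cv2.imwrite('pics/g.png',cv2.resize(c[200:310,150:300],None,fx=5,fy=5,interpolation=cv2.INTER_CUBIC))"
```

```text
t 7.8833 j [-8.900e+00  2.870e+01 -1.930e+01  4.210e+01 -1.000e-01  1.518e+02] stage [-13.2  28.8] 28.2 rpy [1.7997e+02 1.7000e-01 1.9240e+01]
shift tool mm [ 1.2 -1.2  0.2] rotvec [ 0.0006  0.003  -0.001 ] F stage [-7.9  0.7] 9.5
```

View pics/g.png

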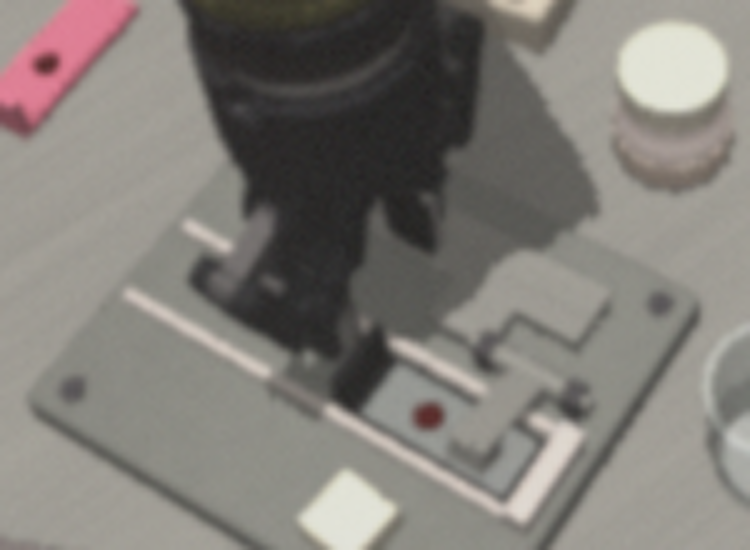

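Picture g shows the holder under the jaw with its front at the end stop, about (525,490), and the push force rising. I'll push a little more to confirm it's seated.

>>> apply_moves --rows '[[0.47,[0.001,0,0],[0,0,0]],[0.47,[0.001,0,0],[0,0,0]],[0.47,[0.001,0,0],[0,0,0]],[0.47,[0,0,0],[0,0,0]],[0.47,[0,0,0],[0,0,0]]]'

```text
time: 8.35
tool_pos: [567.8, -89.9, 28.1]
orientation: [179.9, 0.5, 19.2]
contact_force: [-11.8, -3.9, 13.9]
width: 0.529
gripper_force: 8.2
```

```bash
python3 -c "
from h import *;go(-12,30,28)"
```

```text
t 8.35 j [ -8.8  28.9 -19.   42.5  -0.3 152. ] stage [-13.1  28.9] 28.1 rpy [179.95   0.46  19.17]
shift tool mm [ 1.1 -1.1  0.1] rotvec [ 0.0009  0.008  -0.0023] F stage [-12.4   0.2] 13.9
```

Seated: there's no more travel and the push force is up to 12 N. I'll back off the tab with the bar still held down, then lift.

>>> apply_moves --rows '[[0.47,[-0.002,0,0],[0,0,0]],[0.47,[-0.002,0,0],[0,0,0]],[0.47,[-0.002,0,0],[0,0,0]],[0.47,[-0.002,0,0],[0,0,0]],[0.47,[-0.002,0,0],[0,0,0]],[0.47,[0,0,0],[0,0,0]]]'

```text
time: 8.85
tool_pos: [567.0, -90.8, 29.7]
orientation: [180.0, -0.5, 19.3]
contact_force: [2.3, 2.9, 5.7]
width: 0.532
gripper_force: 3.0
```

```bash
python3 -c "
from h import *;go(-12,30,28)
from workcell import robot
import cv2
c=robot.read_camera('scene')['color'];cv2.imwrite('pics/h.png',cv2.resize(c[200:310,150:300],None,fx=5,fy=5,interpolation=cv2.INTER_CUBIC))"
```

```text
t 8.85 j [ -9.2  28.2 -20.   41.4   0.2 151.5] stage [-14.2  28.3] 29.7 rpy [179.96  -0.52  19.29]
shift tool mm [ 2.1 -1.7  1.7] rotvec [ 0.0008 -0.009  -0.0002] F stage [3.1 2. ] 5.7
```

View pics/h.png

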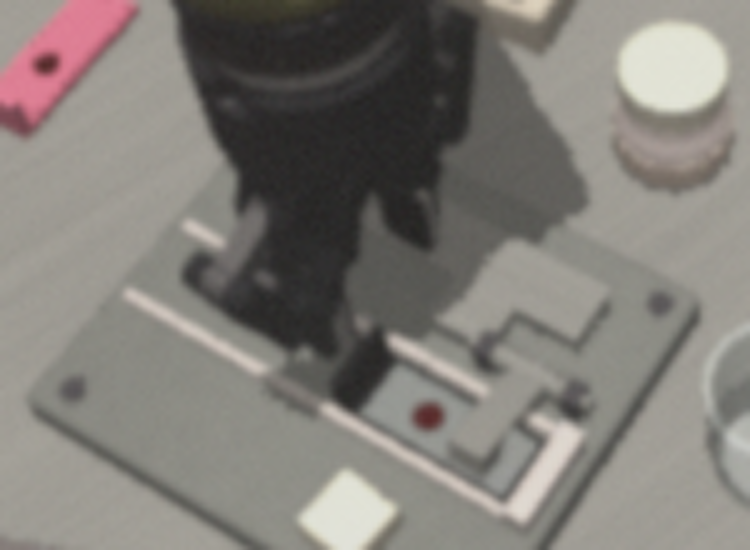

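Picture h shows the holder unmoved, red dot at (428,415), with the jaw still raised. I'll clear the tab a bit more and release.

>>> apply_moves --rows '[[0.47,[-0.002,0,0],[0,0,0]],[0.47,[-0.002,0,0],[0,0,0]],[0.47,[0,0,0],[0,0,0]],[0.47,[0,0,-0.004],[0,0,0]],[0.47,[0,0,-0.006],[0,0,0]],[0.47,[0,0,-0.01],[0,0,0]],[0.47,[0,0,-0.02],[0,0,0]],[0.47,[0,0,-0.03],[0,0,0]]]'

```text
time: 9.57
tool_pos: [557.2, -92.1, 96.7]
orientation: [-179.8, 0.2, 19.3]
contact_force: [0.8, -0.9, -0.5]
width: 0.531
gripper_force: 0.0
```

>>> apply_moves --rows '[[0.47,[0,0,-0.03],[0,0,0]],[0.47,[0,0,-0.03],[0,0,0]],[0.47,[-0.03,0,-0.02],[0,0,0]],[0.47,[-0.03,0,0],[0,0,0]],[0.47,[-0.03,0,0],[0,0,0]],[0.47,[0,0,0],[0,0,0]],[0.47,[0,0,0],[0,0,0]]]'

```text
time: 10.15
tool_pos: [473.0, -122.5, 178.4]
orientation: [-179.9, -0.1, 19.2]
contact_force: [0.6, -0.8, -0.2]
width: 0.532
gripper_force: 0.0
```

```bash
python3 -c "
from h import *;go(-12,30,28)
from workcell import robot
import cv2
c=robot.read_camera('scene')['color'];cv2.imwrite('pics/i.png',cv2.resize(c[200:310,150:300],None,fx=5,fy=5,interpolation=cv2.INTER_CUBIC))"
```

```text
t 10.15 j [-1.460e+01  1.300e+01 -1.870e+01  5.820e+01  1.000e-01  1.462e+02] stage [-113.3   29.4] 178.4 rpy [-1.7994e+02 -1.4000e-01  1.9200e+01]
shift tool mm [101.   -0.6 150.6] rotvec [-0.001  -0.0025 -0.0017] F stage [ 0.3 -0.9] -0.2
```

View pics/i.png

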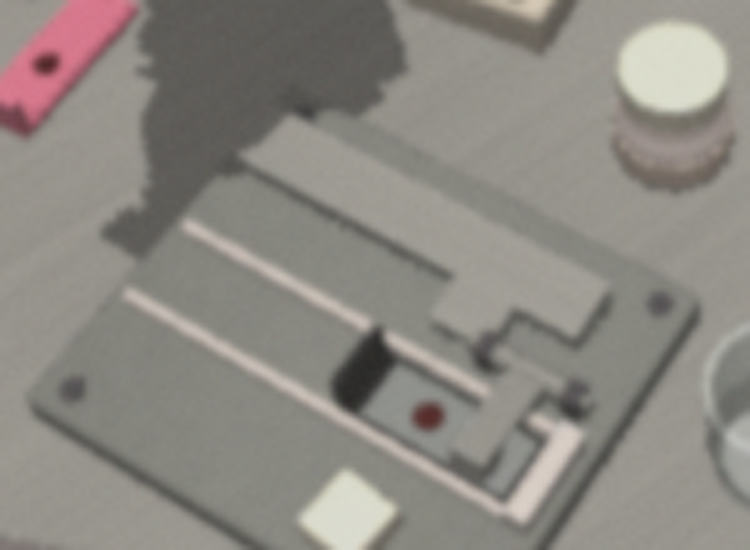

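Picture i shows the holder home with its dot still at (428,415), the jaw down on it, the robot clear and the bystanders where they were.

```bash
python3 -c "
from workcell import robot
print(robot.finish_job())"
```

```text
the job is handed in; nothing more can be done
None
```

The holder is fully home against the end stop with the clip sprung down onto it, the arm is clear, and the job was handed in at about 10 s of the 45 s allowed; the hand-in returned no verdict.

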